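Take the hot lid off the pot with the lid lifter

TASK

The pot's lid is too hot to touch: take the lid lifter from its wooden block, hook its fork under the lid's loop handle, lift the lid off and, keeping it balanced and level, set it down gently to lie flat inside the glass pie dish. Then unhook the lifter and stand it back upright on its wooden block. The gripper and arm must never touch the lid, and the pot, the dish and everything else on the cart must stay where they are.

Things in the scene. Friction and masses are not known exactly. Their poses are not given: they have to be found in the camera images.
- lifter: lid lifter, loose, 0.25 kg: flat steel two-pronged fork with a leaning black handle; stands by itself on the fork's flat underside. Origin: underside at the heel, where the shank rises; +x forward along the prongs (at first roughly away from the robot), z up. The shank (9 mm round) rises from (0,0,6) mm leaning backwards along (-sin 26deg, 0, cos 26deg), 120 mm up to the handle
- lifter_grip (a point): a good place to grip on the handle, lifter frame (-79.8, 0, 169.6) mm, axes as the lifter. The handle is a flat paddle 120 to 210 mm up the leaning line (this point: 182), 36 mm wide in y, only 14 mm thick front to back: fingers close on its front and back faces, gripper leaning 26 degrees from vertical, along the handle
- lifter_foot (a point): middle of the fork's underside, lifter frame (20, 0, 0) mm. Prongs 8 mm wide, 9 mm high, centred at y = -11 and +11, from x = -36 to 79; at each tip (x = 71 to 79) a lip stands up to z = 19. A crossbar 50 mm long in y, 9 mm high, joins them at the rear, x = -36 to -24, and a 9 mm bar runs from it to the heel
- block: the lifter's plain wooden block, fixed, 170 mm (x) by 130 mm (y), 40 mm high; origin at the centre of its underside, z up; the lifter starts standing on its top, its fork about in the middle
- lid: hot steel lid, loose, about 0.3 kg (varies), 136 mm across. Origin: centre of underside, z up; +x within about 0.5 rad of the robot's +x. A plug of radius 55 mm, 8 mm deep, sits loosely (6 mm play) in the pot; the rim plate (z 8 to 12) rests on the pot's rim; domed top to z = 22 at the middle. Centre of mass on its axis
- lid_loop (a point): underside of the top bar of the lid's loop handle, lid frame (0, 0, 66) mm. The loop is an upright arch of 8 mm round bar across the lid's y: legs at y = -30 and +30, level bar from y = -22 to 22. Window 44 mm high in the middle, 52 wide; the fork goes through along lid +x, and the lid hangs level, free to swing, with the bar across both prongs
- pot: dark steel pot, loose, 1.6 kg, 132 mm across and 90 mm high, inner radius 61 mm, with two loop ears on its +y and -y sides reaching 91 mm from the axis at z = 70; origin at the centre of its underside. The lid's origin sits 82 mm above it
- dish: round glass pie dish, loose, 0.7 kg, 200 mm across the rim, 30 mm high; origin at the centre of its underside; inner floor 6 mm above that, radius about 80 mm, widening upward
- bowls: bystander: nest of three orange plastic bowls, 156 mm across, 84 mm high; origin centre of underside
- mug: bystander: white mug, radius 40 mm, 90 mm high; origin centre of underside
- jar: bystander: glass jar, radius 33 mm, 100 mm high; origin centre of underside
- mill: bystander: dark wooden pepper mill, radius 28 mm, 135 mm high; origin centre of underside
- bottle: bystander: green glass bottle, radius 32 mm, 200 mm high; origin centre of underside
Not all that is in view belongs to the job. What is shaped like the lifter but blue or red is not meant.

How it is judged:
On the way, in this order (a step that is already met when the one before it is completed fails the run):
1. the lid hangs on the lifter, level, well clear above the pot (z of lid in the frame of pot above 0.105 m and contact force between lifter and lid above 1 N and contact force between lid and pot below 0.1 N and angle between lid's own z axis and vertical below 0.2 rad), for 0.2 s.
2. the lid lies flat inside the pie dish and the lifter is off it (horizontal distance between lid and dish below 0.025 m and z of lid in the frame of dish below 0.012 m and angle between lid's own z axis and vertical below 0.1 rad and contact force between lifter and lid below 0.05 N), for 0.2 s.
At the end, for the whole second after the job is handed in: The lid lies flat (within 0.1 rad) and still on the pie dish's floor, centres within 25 mm; the lifter, clear of the lid, stands upright (within 0.1 rad) and still on its wooden block, the middle of its fork within 50 mm of the block's centre along each side of the block (all of step 2 and linear speed of each of lid, lifter below 0.02 m/s and x of lifter_foot in the frame of block between -0.05 and 0.05 m and y of lifter_foot in the frame of block between -0.05 and 0.05 m and z of lifter_foot in the frame of block below 0.047 m and angle between lifter's own z axis and vertical below 0.1 rad); the robot touches nothing.
It fails at once if the lid tips more than 20 degrees (angle between lid's own z axis and vertical above 0.35 rad).
It fails at once if the gripper or arm touches the hot lid (contact force between any of the fingers, the arm and lid above 0.3 N).
It fails at once if the lid is dropped or banged into the dish (contact over 40 N) (contact force between lid and dish above 40 N).
It fails at once if the pot or the dish is pushed more than 30 mm (distance of any of pot, dish from where it was at the start of the episode above 0.03 m).
It fails at once if a bystander is moved more than 30 mm (distance of any of bowls, mug, jar, mill, bottle from where it was at the start of the episode above 0.03 m).
It also fails if it takes over 72 s, if anything falls off the work surface, if the arm or the gripper's body presses on something with over 40 N, if the wrist force passes 120 N, or if a joint passes its speed limit or range.

ROBOT

A 7-joint arm with a two-finger parallel gripper is mounted at the origin on the work surface. World frame = base frame: x ahead of the robot, y to its left, z up, the work surface at z = 0. Lengths are in m, angles in rad, forces in N, time in s.
With the tool pointing down it reaches from about 0.4 to 0.9 m from the base axis. Payload 5.6 kg.
Tool frame: the origin (TCP) lies between the finger pads; the fingertips stand 14 mm ahead of it and the grasp point (between the pads) lies 5 mm behind it; z points along the fingers, y is the line along which they close (so a half turn about z gives the same grasp; the last joint's range is limited). The gripper opens to 92 mm and grips with 3 to 60 N. Pads are 20 mm wide; open, the fingers measure 128 mm over their backs; the gripper's body (75 mm by 189 mm) begins 69 mm behind the grasp point.
Start: joints at [1.265, 0.468, -0.012, 1.603, 0.006, 1.071, -0.056], TCP at [0.169, -0.628, 0.229] pointing down, gripper open.
Joint ranges: [-2.53, 2.53], [-0.31, 2.02], [-1.57, 1.55], [0.28, 2.44], [-1.29, 4.43], [0.15, 1.84], [-2.92, 2.92]. Speed limits (rad/s): [2.57, 2.57, 3.14, 3.14, 3.14, 3.14, 3.14].

INTERFACE

Orientations are given as a unit quaternion [w, x, y, z].
In Python, from rig import readout, vision, manip gives the robot as it stands. The module is installed in compiled form; this text tells all that it offers.
- The arm moves only by the tool step_arm, never from a script. Its argument "series" is a list that holds one entry, the list of rows, each a list of 5 numbers: the closure in counts, from 0 (fully open) to 255 (shut), then the shift along the tool's x, y, z each as a share of 0.6 m, from -1 to 1, then the turn about the tool's z as a share of pi/4 rad, from -1 to 1. A call has 1 to 12 rows; each row is the pose to reach, as a shift and turn from the pose commanded when the call began, along the tool's axes at that moment; what a row does not reach only later rows make up. A row lasts 1/8 s, in which the tool goes at most 62.5 mm and 10.7 degrees, less where a joint would pass 70% of its speed; a pose out of reach is approached as far as the arm can. A call with a number of a shift or a turn outside -1 to 1 is refused whole. A call with a gripper value outside its range is refused whole. The fingers move at their own pace and stop on an object; "force" is the grip in N (left out, the last holds). Time passes only in rows, so rows that repeat a pose let the fingers close. It gives the time, the measured TCP pose, the force, the opening and the grip force at its end, in the units of the state.
- readout.sense(): the state, without advancing time (a new reading comes with each control period).
- vision.grab_frame(name): name is "scene" or "top" or "wrist"; returns a dict with "image" (384x512x3 uint8, red, green, blue), "mtx" (3x3 intrinsics, pixels), "rvec" (rotation vector, rad) and "tvec" (3), from world to camera coordinates, as OpenCV has them; the wrist camera has in their place "tool_from_camera" (4x4, takes a point from camera to tool coordinates, whose origin is the TCP and whose axes are the flange's). Camera axes: x right, y down, z forward; pixel columns grow to the right and rows downward; lengths in m; the calibration is good to about 2 mm. The wrist camera is an equidistant fisheye: a pixel r from the principal point sees the ray r / f radians off the axis. A picture is of the moment at which its call begins: read the wrist's pose just before it. There is no depth.
- manip.hand_in(): hands the job in; it is judged then, once.
The state is a dict: "time_s": time; "qpos": joint angles; "qvel": joint speeds; "joint_torque": joint torques, N m; "ee_pos": TCP position; "orientation": TCP orientation; "contact_force": force on the tool from outside, world axes, zero at the start; "torque": the same for the moment, N m; "width": finger opening in m; "grasp_force": force on a finger pad.
Only numpy, scipy, OpenCV 4.12 (cv2) and the standard library are available. Lean on these libraries where they do the work, as an engineer would, in place of code of your own. Each camera call takes 0.05 s, during which the arm holds its last target. There are 200 camera calls.

## Working session

There is one attempt and no reset: what is moved stays moved. The work goes in short steps, Python scripts to look and compute and a tool call to move; the robot and the scene stay as the last step left them, time stands still between calls to the robot, and variables do not carry over. Pictures are saved under pics/ and viewed, at most 15 in all, crops included, and the job is handed in when it is done.

Besides the shell and the picture viewer there is one more tool, called after "Emit:" by a JSON object that holds its "api" and its "payload". step_arm: Moves the arm, as the interface text tells. Its arguments: {"type":"object","properties":{"series":{"type":"array","items":{"type":"array","items":{"type":"array","items":{"type":"number"}}}},"force":{"type":"number"}},"required":["series"]}

```bash
mkdir -p pics; cat > h.py <<'E'
import numpy as np,cv2
from scipy.spatial.transform import Rotation as R
from rig import readout,vision,manip
def ray(f,u,v):
    Rm=cv2.Rodrigues(np.array(f['rvec'],float))[0];t=np.array(f['tvec'],float).ravel()
    d=Rm.T@np.linalg.inv(f['mtx'])@[u,v,1.];return -Rm.T@t,d
def at(f,u,v,z):
    c,d=ray(f,u,v);return c+d*(z-c[2])/d[2]
def proj(f,P):
    return cv2.projectPoints(np.array(P,float).reshape(-1,1,3),np.array(f['rvec'],float),np.array(f['tvec'],float),np.array(f['mtx'],float),None)[0][:,0]
E
python3 - <<'E'
from h import *
import pickle
s=readout.sense();print(s)
for n in('scene','top'):
    f=vision.grab_frame(n);pickle.dump(f,open(n+'0.pkl','wb'))
    print(n,ray(f,256,192),f['mtx'])
    cv2.imwrite(f'pics/{n}0.png',cv2.resize(f['image'][:,:,::-1],(800,600),interpolation=cv2.INTER_CUBIC))
f=vision.grab_frame('wrist');pickle.dump(f,open('wrist0.pkl','wb'));print({k:v for k,v in f.items() if k!='image'})
E
```

```text
{'time_s': 0.0, 'qpos': array([ 1.2649902 ,  0.46833468, -0.01159782,  1.60364078,  0.00602845,
        1.07136116, -0.05627343]), 'qvel': array([-0.00292039, -0.0002847 ,  0.00243424, -0.00121625, -0.00121723,
        0.00073821,  0.0002624 ]), 'joint_torque': array([-1.09957521e-04, -5.20571136e+01, -1.24558696e-02, -2.43742651e+01,
       -5.66247397e-02,  1.73701986e-02,  1.69399054e-04]), 'ee_pos': array([ 0.16864333, -0.6271664 ,  0.22766079]), 'orientation': array([-8.34828447e-04,  9.91380512e-01,  1.31011253e-01, -1.84981589e-04]), 'contact_force': array([ 0.58865186, -0.77694783, -0.4419513 ]), 'torque': array([-0.02696613, -0.01334685, -0.04676402]), 'grasp_force': 0.0, 'width': 0.09205211466971694}
scene (array([0.83464864, 0.56336062, 1.27160911]), array([-0.24637906, -0.4149166 , -0.8763993 ])) [[353.15639237   0.         248.8856369 ]
 [  0.         353.15639237 183.88252609]
 [  0.           0.           1.        ]]
top (array([ 0.39638569, -0.00151866,  1.4826223 ]), array([ 0.11330901, -0.01754168, -0.99352162])) [[359.50931618   0.         250.65706379]
 [  0.         359.50931618 193.19161339]
 [  0.           0.           1.        ]]
{'mtx': array([[297.31863964,   0.        , 260.61127031],
       [  0.        , 297.31863964, 189.07427079],
       [  0.        ,   0.        ,   1.        ]]), 'tool_from_camera': array([[ 1.14630013e-03, -9.59661684e-01, -2.81155009e-01,
         8.00287367e-02],
       [ 9.99999275e-01,  9.96448669e-04,  6.75946299e-04,
         6.37709592e-04],
       [-3.68523228e-04, -2.81155580e-01,  9.59662130e-01,
        -1.55812445e-01],
       [ 0.00000000e+00,  0.00000000e+00,  0.00000000e+00,
         1.00000000e+00]])}
```

View pics/scene0.png

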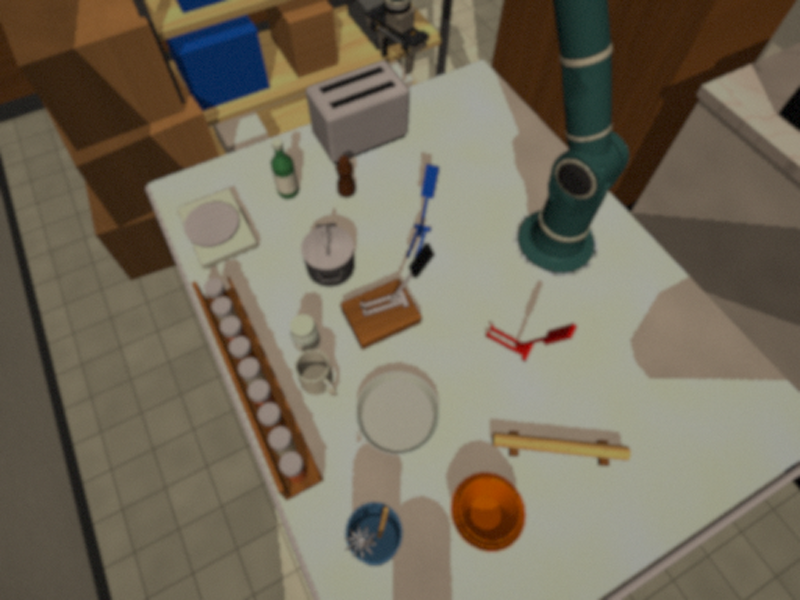

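View pics/top0.png

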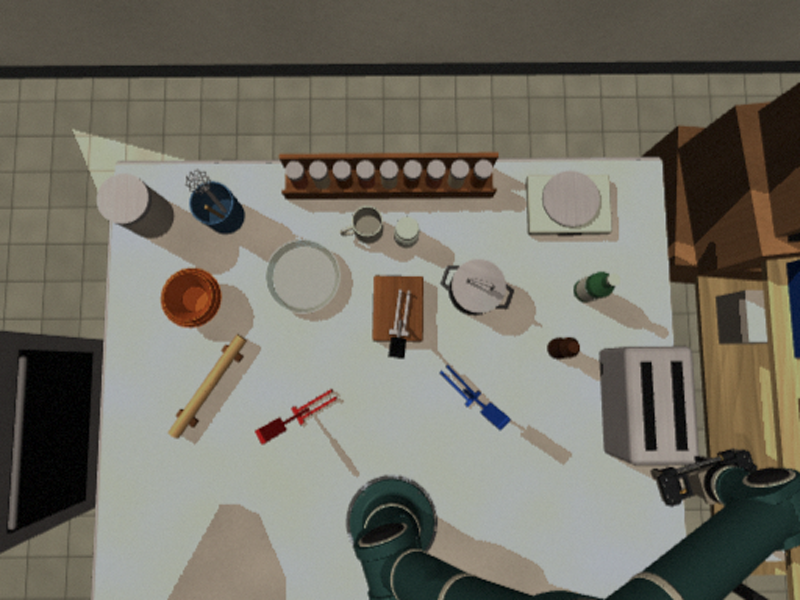

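The steel fork with the black paddle, standing on the wooden block at top-view (400,315), matches the lifter. The blue one at (475,400) and the red one at (300,415) are decoys. The pot and lid are at (480,288), the dish at (303,275), the bottle at (595,288) and the mill at (563,348). Next I'll make an enlarged crop to confirm.

```bash
python3 - <<'E'
from h import *
import pickle
f=pickle.load(open('top0.pkl','rb'));im=f['image'][:,:,::-1]
a=im[170:235,230:335]  # scale 7.6
a=cv2.resize(a,(798,494),interpolation=cv2.INTER_CUBIC)
cv2.imwrite('pics/crop1.png',a)
E
```

```text
(no output)
```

View pics/crop1.png

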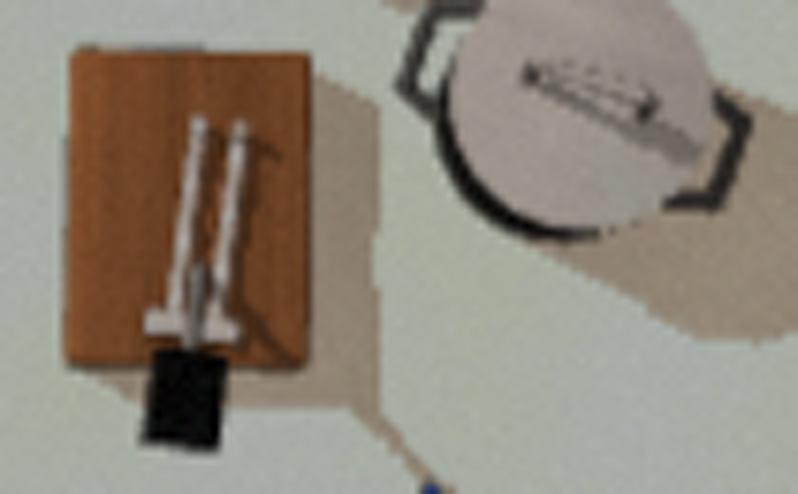

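The crop confirms it: a steel fork with two prongs (tips at crop px (199,118) and (240,122), crossbar ends at (146,322) and (241,335)) and a black paddle around (187,400), standing on the block. The lid loop runs from about (530,75) to (650,106).

```bash
cat >> h.py <<'E'
def pose_report(L):pass
E
python3 - <<'E'
from h import *
import pickle
f=pickle.load(open('top0.pkl','rb'));g=pickle.load(open('scene0.pkl','rb'))
def C(u,v,z):return at(f,230+(u+.5)/7.6-.5,170+(v+.5)/7.6-.5,z)
def T(u,v,z):return at(f,(u+.5)*.64-.5,(v+.5)*.64-.5,z)
def S(u,v,z):return at(g,(u+.5)*.64-.5,(v+.5)*.64-.5,z)
b=np.array([C(*p,.04) for p in((70,50),(310,55),(308,367),(65,365))]);print('block',b,b.mean(0))
t=(C(199,118,.059)+C(240,122,.059))/2;c=(C(146,322,.049)+C(241,335,.049))/2;d=t-c
cd=C(146,322,.049)-C(241,335,.049)
print('tip',t,'cross',c,'len',np.linalg.norm(d),'yaw',np.degrees(np.arctan2(d[1],d[0])),'crosslen',np.linalg.norm(cd),np.degrees(np.arctan2(-cd[0],cd[1])))
print('handle top',(C(142,445,.235)+C(220,450,.235))/2)
l=C(530,75,.15)-C(650,106,.15);print('loop mid',(C(530,75,.15)+C(650,106,.15))/2,np.linalg.norm(l),np.degrees(np.arctan2(-l[0],l[1])))
# circle lid: left edge ~ (450,..), right ~ (712,..); bottom(580,237)
print('lidrim L,R,B',C(449,100,.094),C(713,100,.094),C(580,232,.094))
print('dish top',T(303,276,.03),T(266,276,.03),T(341,276,.03),T(303,239,.03),T(303,314,.03))
print('dish scene',S(398,407,.015))
print('bottle',T(588,292,.0),'mill',T(553,348,.0), 'mug',T(367,228,.09),'jar',T(406,230,.1))
E
```

```text
block [[ 0.62631661  0.04219857  0.04      ]
 [ 0.62245042 -0.08592784  0.04      ]
 [ 0.45612133 -0.08231246  0.04      ]
 [ 0.45836424  0.04579465  0.04      ]] [ 0.54081315 -0.02006177  0.04      ]
tip [ 0.58536678 -0.03672167  0.059     ] cross [ 0.47647901 -0.02202441  0.049     ] len 0.11032931045009045 yaw -7.687108111346377 crosslen 0.05030766846084272 -8.324926799360078
handle top [ 0.41205423 -0.01310819  0.235     ]
loop mid [ 0.58627926 -0.21714506  0.15      ] 0.06084655169761332 -15.203649128124068
lidrim L,R,B [ 0.58999322 -0.15373174  0.094     ] [ 0.58875639 -0.28922676  0.094     ] [ 0.5213899  -0.21917322  0.094     ]
dish top [0.6282815  0.22648026 0.03      ] [0.62916141 0.32318148 0.03      ] [0.62737762 0.12714365 0.03      ] [0.72685408 0.22727671 0.03      ] [0.52853922 0.22567437 0.03      ]
dish scene [0.62393334 0.21519604 0.015     ]
bottle [ 0.58308204 -0.52771275  0.        ] mill [ 0.43533826 -0.42840024  0.        ] mug [0.74011882 0.05610839 0.09      ] jar [ 0.73164279 -0.04225109  0.1       ]
```

Emit:
{"api": "step_arm", "payload": {"series": [[[0,0,0,-0.1,0],[0,0,0,-0.2,0],[0,0.71,-0.863,-0.2,0.51],[0,0.71,-0.863,-0.2,0.51],[0,0.71,-0.863,-0.2,0.51],[0,0.71,-0.863,-0.2,0.51],[0,0.71,-0.863,-0.2,0.51],[0,0.71,-0.863,-0.2,0.51],[0,0.71,-0.863,-0.2,0.51],[0,0.71,-0.863,-0.2,0.51],[0,0.71,-0.863,-0.2,0.51],[0,0.71,-0.863,-0.2,0.51]]], "force": 60}}

```text
time_s: 1.65
ee_pos: [0.4273, -0.0566, 0.3487]
orientation: [0.0, 0.998, -0.069, 0.0]
contact_force: [0.4, -0.7, -0.0]
width: 0.0919
grasp_force: 0.0
```

Emit:
{"api": "step_arm", "payload": {"series": [[[0,0,0,0,0],[0,0,0,0,0]]]}}

```text
time_s: 1.9
ee_pos: [0.4265, -0.0591, 0.3483]
orientation: [0.0, 0.998, -0.069, -0.0]
contact_force: [0.5, -0.5, -0.1]
width: 0.0919
grasp_force: 0.0
```

```bash
cat >> h.py <<'E'
def tgt(p,yaw_deg):
    "print shares to bring TCP to p with tool-x yaw"
    s=readout.sense();q=s['orientation'];Rm=R.from_quat([q[1],q[2],q[3],q[0]]).as_matrix()
    y=np.degrees(np.arctan2(Rm[1,0],Rm[0,0]))
    print('t',round(s['time_s'],2),'pos',s['ee_pos'].round(4),'yaw',y.round(2),'w',round(s['width'],4),'F',s['contact_force'].round(2))
    print('shares',(Rm.T@(np.array(p)-s['ee_pos'])/.6).round(4),'turn',round((y-yaw_deg)/45,4))
def wproj(f,P,s=None):
    s=s or readout.sense();q=s['orientation'];Rm=R.from_quat([q[1],q[2],q[3],q[0]]).as_matrix()
    P=(np.atleast_2d(P)-s['ee_pos'])@Rm;T=np.linalg.inv(f['tool_from_camera']);c=P@T[:3,:3].T+T[:3,3]
    th=np.arctan2(np.hypot(c[:,0],c[:,1]),c[:,2]);ph=np.arctan2(c[:,1],c[:,0]);m=f['mtx']
    return np.c_[m[0,0]*th*np.cos(ph)+m[0,2],m[1,1]*th*np.sin(ph)+m[1,2]]
def wray(f,u,v,s=None):
    s=s or readout.sense();q=s['orientation'];Rm=R.from_quat([q[1],q[2],q[3],q[0]]).as_matrix();m=f['mtx']
    x,y=(u-m[0,2])/m[0,0],(v-m[1,2])/m[1,1];th=np.hypot(x,y)
    d=np.array([np.sin(th)*x/max(th,1e-9),np.sin(th)*y/max(th,1e-9),np.cos(th)]);T=f['tool_from_camera']
    return s['ee_pos']+Rm@T[:3,3],Rm@T[:3,:3]@d
def wat(f,u,v,z,s=None):
    c,d=wray(f,u,v,s);return c+d*(z-c[2])/d[2]
def lif(o,yaw,P,pitch=0):
    r=R.from_euler('zy',[yaw,pitch],degrees=True);return r.apply(np.atleast_2d(P))+o
LP=[[79,15,9],[79,-15,9],[79,15,19],[79,-15,19],[-30,25,9],[-30,-25,9],[0,0,6],[-52.6,0,113.9],[-92,18,194.7],[-92,-18,194.7],[-79.8,0,169.6]]
E
python3 - <<'E'
from h import *
import pickle
tgt([.446,-.017,.171],-8)
s=readout.sense();f=vision.grab_frame('wrist');pickle.dump((f,s),open('w1.pkl','wb'))
im=f['image'][:,:,::-1].copy()
im=cv2.resize(im,(800,600),interpolation=cv2.INTER_CUBIC)
for p in wproj(f,lif([.509,-.026,.04],-8,np.array(LP)/1000),s): cv2.circle(im,tuple(int(v) for v in (p+.5)/.64-.5),3,(0,255,0),1)
for p in wproj(f,lif([.588,-.219,.082],-15,np.array([[0,0,.074],[0,.022,.074],[0,-.022,.074],[.068,0,.012],[-.068,0,.012],[0,.068,.012],[0,-.068,.012]])),s): cv2.circle(im,tuple(int(v) for v in (p+.5)/.64-.5),3,(0,0,255),1)
cv2.imwrite('pics/w1.png',im)
E
```

```text
t 1.9 pos [ 0.4265 -0.0591  0.3483] yaw -7.91 w 0.0919 F [ 0.53 -0.46 -0.15]
shares [ 0.0227 -0.0741  0.2954] turn 0.0019
```

View pics/w1.png

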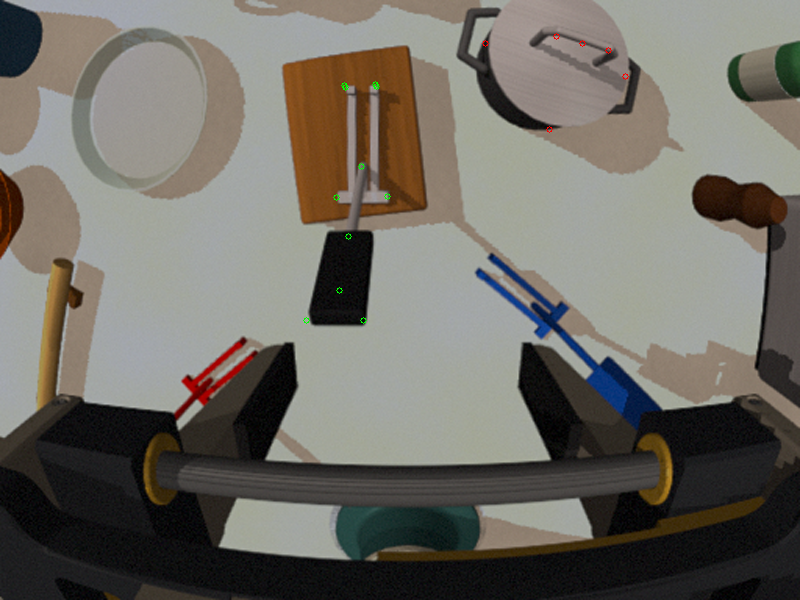

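The projected lifter model (green) falls on the fork and paddle to within 1–2 mm. The crossbar ends are at (336,197) and (387,197), and the paddle top is at about (338,320). I'll descend and grip the paddle by its edges, since the tool can't tilt.

Emit:
{"api": "step_arm", "payload": {"series": [[[0,0.023,-0.073,0.0,0],[0,0.023,-0.073,0.1,0],[0,0.023,-0.073,0.2,0],[0,0.023,-0.073,0.25,0],[0,0.023,-0.073,0.295,0],[0,0.023,-0.073,0.295,0],[0,0.023,-0.073,0.295,0]]]}}

```text
time_s: 2.82
ee_pos: [0.4472, -0.0178, 0.1724]
orientation: [0.0, 0.998, -0.07, 0.001]
contact_force: [0.6, 0.5, -0.0]
width: 0.0917
grasp_force: 0.0
```

```bash
python3 - <<'E'
from h import *
tgt([.446,-.018,.171],-8)
E
```

```text
t 2.83 pos [ 0.4472 -0.0178  0.1724] yaw -7.99 w 0.0917 F [ 0.59  0.51 -0.04]
shares [-0.0019  0.0005  0.0024] turn 0.0002
```

Emit:
{"api": "step_arm", "payload": {"series": [[[120,0,0,0,0],[140,0,0,0,0],[255,0,0,0,0],[255,0,0,0,0],[255,0,0,0,0],[255,0,0,0,0],[255,0,0,0,0],[255,0,0,0,0]]], "force": 60}}

```text
time_s: 3.82
ee_pos: [0.4466, -0.017, 0.1715]
orientation: [0.0, 0.998, -0.069, -0.0]
contact_force: [-0.3, 0.1, 0.1]
width: 0.0353
grasp_force: 60.0
```

Emit:
{"api": "step_arm", "payload": {"series": [[[255,0,0,-0.03,0],[255,0,0,-0.08,0],[255,0,0,-0.17,0],[255,0,0,-0.25,0],[255,0,0,-0.25,0],[255,0,0,-0.25,0]]]}}

```text
time_s: 4.58
ee_pos: [0.4456, -0.0171, 0.3204]
orientation: [0.0, 0.998, -0.069, -0.001]
contact_force: [0.2, -0.1, -2.9]
width: 0.0356
grasp_force: 60.0
```

```bash
python3 - <<'E'
from h import *
import pickle
tgt([.43,-.177,.253],-15)
s=readout.sense();f=vision.grab_frame('wrist');pickle.dump((f,s),open('w2.pkl','wb'))
im=cv2.resize(f['image'][:,:,::-1],(800,600),interpolation=cv2.INTER_CUBIC)
o=s['ee_pos']+[.0630,-.0089,.005-.1363]
for p in wproj(f,lif(o,-8,np.array(LP)/1000),s): cv2.circle(im,tuple(int(v) for v in (p+.5)/.64-.5),3,(0,255,0),1)
cv2.imwrite('pics/w2.png',im)
E
```

```text
t 4.58 pos [ 0.4456 -0.0171  0.3204] yaw -7.91 w 0.0356 F [ 0.16 -0.06 -2.85]
shares [0.0112 0.2674 0.1124] turn 0.1576
```

View pics/w2.png

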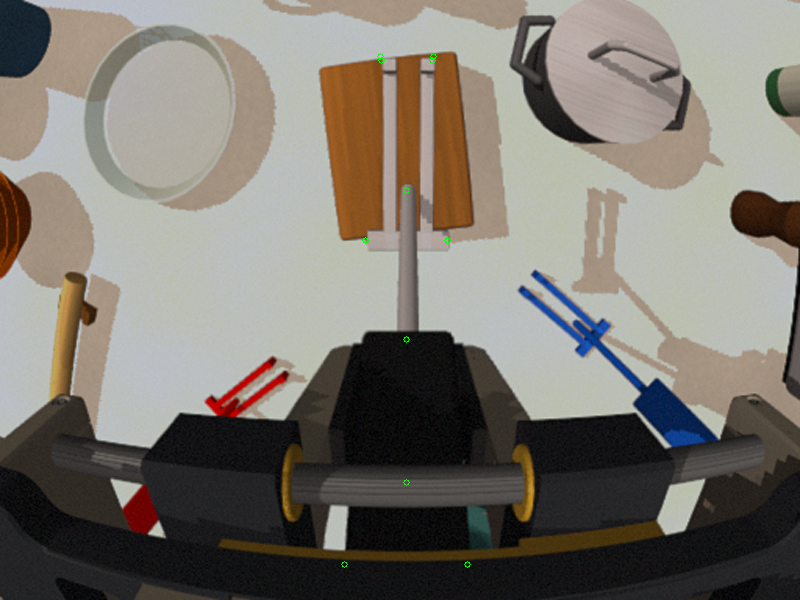

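The lifter is held straight and matches the model: prong tips at (390,62) and (428,62), crossbar at y≈240. The loop bar runs from about (603,45) to (668,69). I'll refine the lid pose from this.

```bash
python3 - <<'E'
from h import *
import pickle
f,s=pickle.load(open('w2.pkl','rb'))
im=cv2.resize(f['image'][:,:,::-1],(800,600),interpolation=cv2.INTER_CUBIC)
z=lambda im:cv2.resize(im[0:160,500:720],None,fx=3.6,fy=3.6,interpolation=cv2.INTER_CUBIC)
a=z(im)
for (o,y) in (([.588,-.218,.082],-15),):
  P=np.array([[0,0,.07],[0,.022,.07],[0,-.022,.07],[0,.03,.02],[0,-.03,.02]]+[[.068*np.cos(t),.068*np.sin(t),.012] for t in np.arange(0,6.28,.4)])
  for p in wproj(f,lif(o,y,P),s):
    q=(p+.5)/.64-.5; cv2.circle(a,tuple(int(v) for v in (q-[500,0])*3.6),4,(0,0,255),1)
cv2.imwrite('pics/w2c.png',a)
E
```

```text
(no output)
```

View pics/w2c.png

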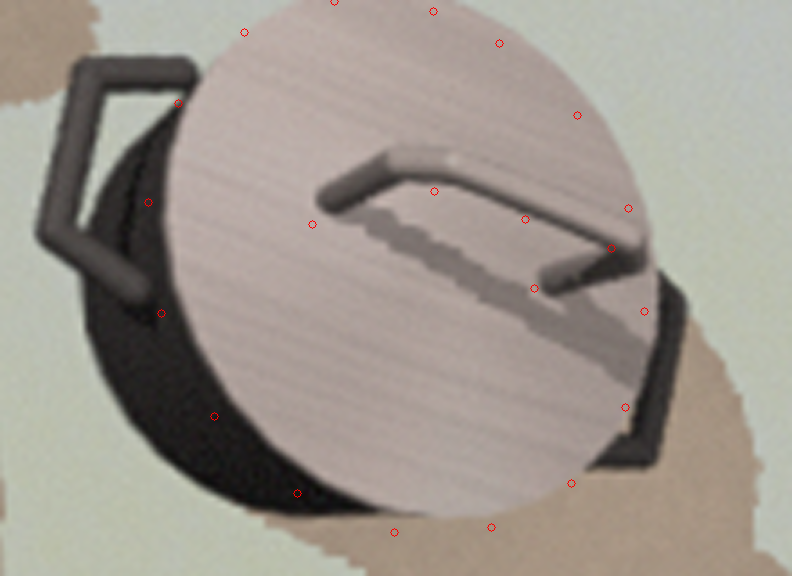

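```bash
python3 - <<'E'
from h import *
import pickle
from scipy.optimize import least_squares
f,s=pickle.load(open('w2.pkl','rb'))
pp=lambda o,y,P:((wproj(f,lif(o,y,P),s)+.5)/.64-.5-[500,0])*3.6
rim=np.array([(165,215),(200,345),(300,470),(430,517),(590,465),(655,290),(640,210),(560,80)])
legs=np.array([(333,198),(553,278)])
th=np.arange(0,6.28,.01);RP=np.c_[.068*np.cos(th),.068*np.sin(th),0*th+.011]
def res(x):
    o=[x[0],x[1],.082];c=pp(o,x[2],RP)
    d=np.min(np.linalg.norm(c[None]-rim[:,None],axis=2),axis=1)
    l=pp(o,x[2],np.array([[0,.030,.02],[0,-.030,.02]]))-legs
    return np.r_[d,l.ravel()]
r=least_squares(res,[.588,-.218,-15],x_scale=[.01,.01,5],diff_step=1e-3);print(r.x,r.fun.round(1))
print(pp([r.x[0],r.x[1],.082],r.x[2],np.array([[0,.026,.07],[0,0,.07],[0,-.026,.07]])))
E
```

```text
[  0.59182005  -0.22299846 -19.02685862] [ 0.6  2.6  1.9  1.5  1.5  1.4  4.   7.1 -2.1  2.8 -4.7  3.5]
[[436.59039172 161.19924145]
 [542.53386922 202.91348995]
 [641.62203874 245.10076732]]
```

Emit:
{"api": "step_arm", "payload": {"series": [[[255,0.003,0.06,0,0.06],[255,0.006,0.12,0,0.12],[255,0.009,0.18,0,0.18],[255,0.012,0.23,0,0.22],[255,0.0126,0.2555,0,0.224],[255,0.0126,0.2555,0.06,0.224],[255,0.0126,0.2555,0.1,0.224],[255,0.0126,0.2555,0.12,0.224],[255,0.0126,0.2555,0.12,0.224],[255,0.0126,0.2555,0.12,0.224]]]}}

```text
time_s: 5.88
ee_pos: [0.4338, -0.1699, 0.2505]
orientation: [0.0, 0.988, -0.156, 0.001]
contact_force: [0.6, 0.2, -2.9]
width: 0.0356
grasp_force: 60.0
```

```bash
python3 - <<'E'
from h import *
import pickle
tgt([.432,-.17,.248],-18)
s=readout.sense();f=vision.grab_frame('wrist');pickle.dump((f,s),open('w3.pkl','wb'))
im=cv2.resize(f['image'][:,:,::-1],(800,600),interpolation=cv2.INTER_CUBIC)
c=np.cos(np.radians(18));sn=np.sin(np.radians(18))
o=s['ee_pos']+[.0636*c,-.0636*sn,-.1313]
A=wproj(f,lif(o,-18,np.array(LP[:7])/1000),s);B=wproj(f,lif([.591,-.2215,.082],-18,np.array([[0,.03,.02],[0,-.03,.02],[0,.026,.07],[0,-.026,.07],[0,0,.07]]+[[.068*np.cos(t),.068*np.sin(t),.011] for t in np.arange(0,6.28,.4)])),s)
a=im[0:330,250:650];a=cv2.resize(a,None,fx=1.8,fy=1.8,interpolation=cv2.INTER_CUBIC)
for P,col in((A,(0,255,0)),(B,(0,0,255))):
  for p in P: cv2.circle(a,tuple(int(v) for v in ((p+.5)/.64-.5-[250,0])*1.8),3,col,1)
cv2.imwrite('pics/w3.png',a)
E
```

```text
t 5.88 pos [ 0.4338 -0.1699  0.2505] yaw -17.95 w 0.0356 F [ 0.56  0.22 -2.88]
shares [-0.0028  0.0011  0.0041] turn 0.0012
```

View pics/w3.png

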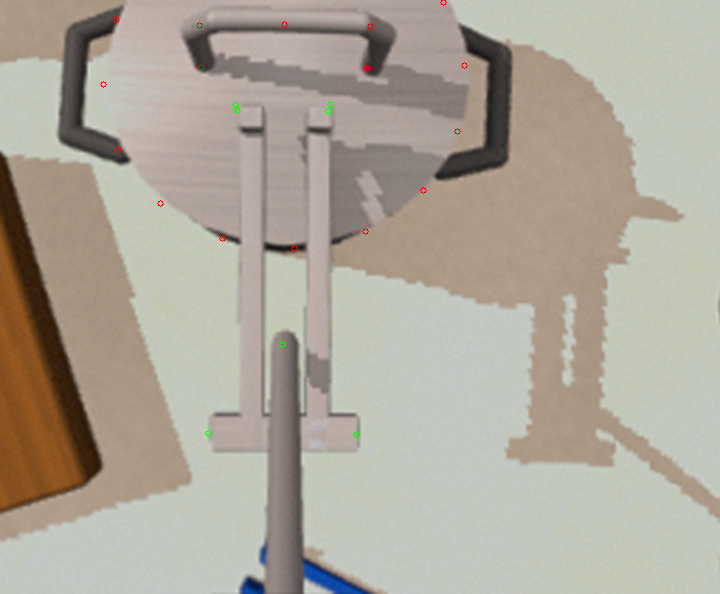

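The fork lines up with the loop: shank at x≈285, loop middle at ≈289, legs at 205 and 372. The prongs, at 250 and 319, sit well inside the legs. I'll go in 80 mm.

Emit:
{"api": "step_arm", "payload": {"series": [[[255,0.02,0.001,0.003,0.015],[255,0.045,0.001,0.003,0.015],[255,0.07,0.001,0.003,0.015],[255,0.095,0.001,0.003,0.015],[255,0.12,0.001,0.003,0.015],[255,0.133,0.001,0.003,0.015],[255,0.133,0.001,0.003,0.015]]]}}

```text
time_s: 6.8
ee_pos: [0.5091, -0.1951, 0.2475]
orientation: [-0.0, 0.987, -0.162, -0.0]
contact_force: [0.4, -0.1, -1.9]
width: 0.0354
grasp_force: 60.0
```

Emit:
{"api": "step_arm", "payload": {"series": [[[255,0,0,-0.01,0],[255,0,0,-0.02,0],[255,0,0,-0.025,0],[255,0,0,-0.03,0],[255,0,0,-0.035,0],[255,0,0,-0.04,0],[255,0,0,-0.045,0],[255,0,0,-0.05,0],[255,0,0,-0.055,0],[255,0,0,-0.06,0],[255,0,0,-0.06,0]]]}}

```text
time_s: 8.18
ee_pos: [0.5089, -0.1951, 0.284]
orientation: [0.0, 0.987, -0.162, 0.0]
contact_force: [0.6, 0.4, -4.3]
width: 0.0358
grasp_force: 60.0
```

```bash
python3 - <<'E'
from h import *
import pickle
tgt([.432,-.17,.248],-18)
s=readout.sense();print(s['torque'])
f=vision.grab_frame('wrist');g=vision.grab_frame('scene')
a=cv2.resize(f['image'][:230,130:420,::-1],(400,317),interpolation=cv2.INTER_CUBIC)
b=cv2.resize(g['image'][90:220,150:300,::-1],(400,347),interpolation=cv2.INTER_CUBIC)
cv2.imwrite('pics/w4.png',np.hstack([cv2.copyMakeBorder(a,0,30,0,0,0),b]))
E
```

```text
t 8.18 pos [ 0.5089 -0.1951  0.284 ] yaw -18.65 w 0.0358 F [ 0.57  0.36 -4.33]
shares [-0.1348  0.0013  0.06  ] turn -0.0144
[ 0.17580831  0.28594004 -0.01178991]
```

View pics/w4.png

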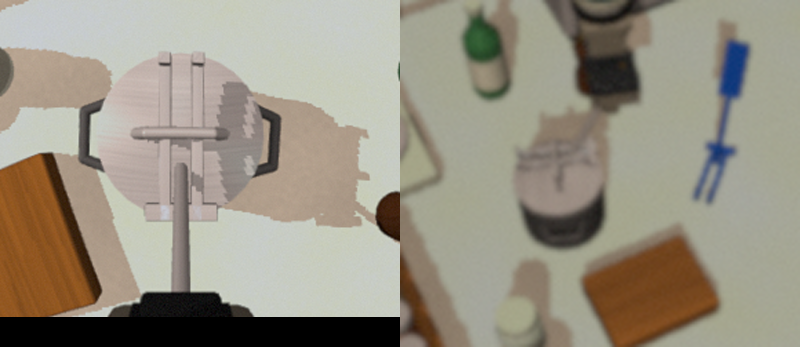

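The fork is through the loop, with the bar across both prongs about a third of the way up from the shank. I'll lift further.

Emit:
{"api": "step_arm", "payload": {"series": [[[255,0,0,-0.006,0],[255,0,0,-0.012,0],[255,0,0,-0.02,0],[255,0,0,-0.03,0],[255,0,0,-0.045,0],[255,0,0,-0.06,0],[255,0,0,-0.08,0],[255,0,0,-0.1,0],[255,0,0,-0.115,0],[255,0,0,-0.12,0],[255,0,0,-0.12,0],[255,0,0,-0.12,0]]]}}

```text
time_s: 9.78
ee_pos: [0.5085, -0.195, 0.3553]
orientation: [-0.0, 0.987, -0.162, -0.001]
contact_force: [0.3, 1.5, -3.9]
width: 0.0355
grasp_force: 60.0
```

```bash
python3 - <<'E'
from h import *
import pickle
tgt([.53,.2,.356],0)
s=readout.sense();print(s['torque'])
f=vision.grab_frame('wrist');g=vision.grab_frame('scene');pickle.dump((f,g,s),open('w5.pkl','wb'))
a=cv2.resize(f['image'][:230,130:420,::-1],(400,317),interpolation=cv2.INTER_CUBIC)
b=cv2.resize(g['image'][90:220,150:300,::-1],(400,347),interpolation=cv2.INTER_CUBIC)
cv2.imwrite('pics/w5.png',np.hstack([cv2.copyMakeBorder(a,0,30,0,0,0),b]))
E
```

```text
t 9.78 pos [ 0.5085 -0.195   0.3553] yaw -18.65 w 0.0355 F [ 0.29  1.52 -3.94]
shares [-0.1766 -0.6353 -0.0011] turn -0.4145
[0.15334098 0.3289248  0.02740249]
```

View pics/w5.png

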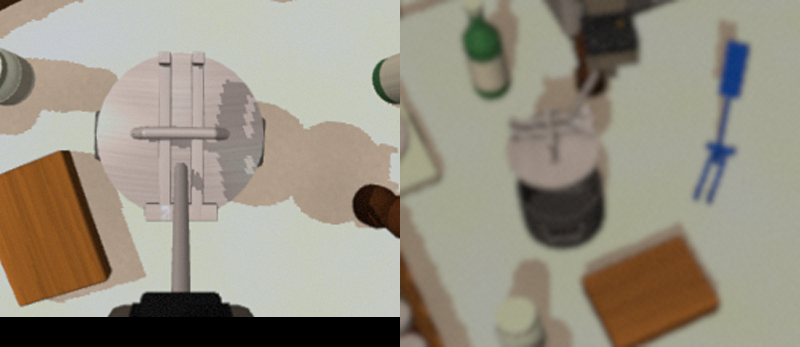

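The lid hangs level and clear of the pot, with the bar at wrist-pane (180,132) and the shank centred.

```bash
python3 - <<'E'
from h import *
import pickle
f,g,s=pickle.load(open('w5.pkl','rb'))
u,v=130+180*290/400,132*230/317
b=wat(f,u,v,s['ee_pos'][2]-.1313+.013,s);print('bar',b,'off from tcp',b-s['ee_pos'])
f1,s1=pickle.load(open('w1.pkl','rb'))
for z in(.03,):
  P=[wat(f1,(x+.5)*.64-.5,(y+.5)*.64-.5,z,s1) for x,y in((73,112),(206,98),(148,28),(132,190))];print(np.round(P,4))
q=s['orientation']
d=np.array([.629,.2265]);t=d-(b-s['ee_pos'])[:2]
tgt([t[0],t[1],s['ee_pos'][2]],-18.65);print(t)
E
```

```text
bar [ 0.5919061  -0.22340347  0.23696746] off from tcp [ 0.08343102 -0.02838171 -0.1183    ]
[[0.6523 0.3164 0.03  ]
 [0.6147 0.1306 0.03  ]
 [0.719  0.1944 0.03  ]
 [0.5362 0.2432 0.03  ]]
t 9.88 pos [ 0.5086 -0.195   0.3553] yaw -18.65 w 0.0354 F [-0.21 -0.32 -4.73]
shares [-1.814e-01 -7.302e-01  3.000e-04] turn -0.0001
[0.54556898 0.25488171]
```

Emit:
{"api": "step_arm", "payload": {"series": [[[255,-0.001,-0.004,0,0],[255,-0.004,-0.015,0,0],[255,-0.008,-0.033,0,0],[255,-0.014,-0.058,0,0],[255,-0.022,-0.087,0,0],[255,-0.03,-0.12,0,0],[255,-0.039,-0.156,0,0],[255,-0.049,-0.196,0,0],[255,-0.059,-0.236,0,0],[255,-0.068,-0.276,0,0],[255,-0.079,-0.319,0,0],[255,-0.09,-0.363,0,0]]]}}

```text
time_s: 11.38
ee_pos: [0.527, 0.0307, 0.3559]
orientation: [-0.0, 0.987, -0.162, 0.0]
contact_force: [-0.1, 0.1, -5.7]
width: 0.0357
grasp_force: 60.0
```

Emit:
{"api": "step_arm", "payload": {"series": [[[255,-0.011,-0.044,0,0],[255,-0.022,-0.087,0,0],[255,-0.032,-0.127,0,0],[255,-0.041,-0.167,0,0],[255,-0.051,-0.207,0,0],[255,-0.06,-0.243,0,0],[255,-0.068,-0.276,0,0],[255,-0.076,-0.305,0,0],[255,-0.082,-0.33,0,0],[255,-0.086,-0.348,0,0],[255,-0.089,-0.359,0,0],[255,-0.09,-0.363,0,0]]]}}

```text
time_s: 12.88
ee_pos: [0.5458, 0.2523, 0.3557]
orientation: [0.0, 0.987, -0.162, -0.0]
contact_force: [0.4, -1.2, -4.8]
width: 0.0357
grasp_force: 60.0
```

Emit:
{"api": "step_arm", "payload": {"series": [[[255,0,0,0.02,0],[255,0,0,0.04,0],[255,0,0,0.06,0],[255,0,0,0.08,0],[255,0,0,0.1,0],[255,0,0,0.12,0],[255,0,0,0.14,0],[255,0,0,0.155,0],[255,0,0,0.165,0],[255,0,0,0.17,0],[255,0,0,0.17,0],[255,0,0,0.17,0]]]}}

```text
time_s: 14.38
ee_pos: [0.5459, 0.2523, 0.2541]
orientation: [-0.0, 0.987, -0.162, 0.0]
contact_force: [0.1, 0.5, -4.2]
width: 0.0356
grasp_force: 60.0
```

```bash
python3 - <<'E'
from h import *
import pickle
tgt([.5456,.2524,.253],-18.65)
s=readout.sense()
f=vision.grab_frame('wrist');g=vision.grab_frame('top');pickle.dump((f,g,s),open('w6.pkl','wb'))
a=cv2.resize(f['image'][:230,90:430,::-1],(500,338),interpolation=cv2.INTER_CUBIC)
b=cv2.resize(g['image'][145:210,160:225,::-1],(300,300),interpolation=cv2.INTER_CUBIC)
cv2.imwrite('pics/w6.png',np.hstack([a,cv2.copyMakeBorder(b,0,38,0,0,0)]))
E
```

```text
t 14.38 pos [0.5459 0.2523 0.2541] yaw -18.65 w 0.0356 F [ 0.08  0.47 -4.25]
shares [-0.0006  0.      0.0019] turn -0.0001
```

View pics/w6.png

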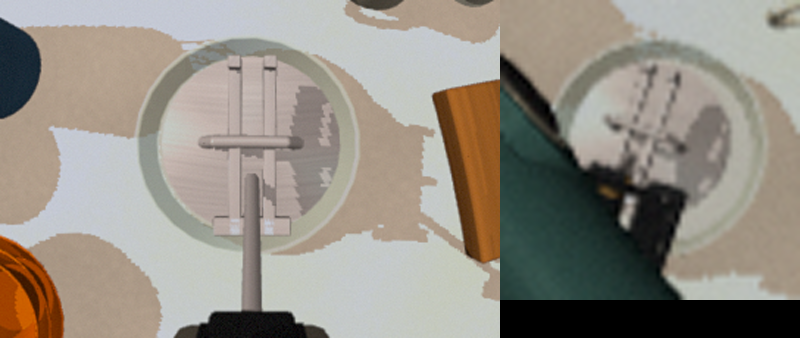

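Lid and dish are centred laterally (lid 160–340, dish rim 138–358). I'll check the forward offset numerically.

```bash
python3 - <<'E'
from h import *
import pickle
f,g,s=pickle.load(open('w6.pkl','rb'))
W=lambda x,y,z:wat(f,90+x*340/500,y*230/338,z,s)
z0=s['ee_pos'][2]-.1313
print('bar',W(251,142,z0+.013))
print('rim LRTB',*[W(*p,.03).round(4) for p in((138,148),(358,140),(247,38),(250,253))])
E
```

```text
bar [0.62877047 0.22401933 0.1358385 ]
rim LRTB [0.6604 0.3176 0.03  ] [0.6056 0.1333 0.03  ] [0.7206 0.1967 0.03  ] [0.5388 0.2552 0.03  ]
```

Emit:
{"api": "step_arm", "payload": {"series": [[[255,0.002,-0.003,0.02,0],[255,0.002,-0.003,0.04,0],[255,0.002,-0.003,0.06,0],[255,0.002,-0.003,0.075,0],[255,0.002,-0.003,0.08,0],[255,0.002,-0.003,0.085,0],[255,0.002,-0.003,0.09,0],[255,0.002,-0.003,0.095,0],[255,0.002,-0.003,0.1,0],[255,0.002,-0.003,0.105,0],[255,0.002,-0.003,0.11,0],[255,0.002,-0.003,0.115,0]]]}}

```text
time_s: 15.98
ee_pos: [0.5476, 0.2536, 0.1848]
orientation: [-0.0, 0.987, -0.162, 0.0]
contact_force: [-0.8, -0.0, -2.4]
width: 0.0358
grasp_force: 60.0
```

Emit:
{"api": "step_arm", "payload": {"series": [[[255,0,0,0.007,0],[255,0,0,0.015,0],[255,0,0,0.022,0],[255,0,0,0.022,0],[255,0,0,0.022,0]]]}}

```text
time_s: 16.6
ee_pos: [0.5475, 0.2536, 0.1716]
orientation: [-0.0, 0.987, -0.162, 0.0]
contact_force: [1.0, -0.3, -2.3]
width: 0.0358
grasp_force: 60.0
```

```bash
python3 - <<'E'
from h import *
import pickle
tgt([.5456,.2524,.253],-18.65)
s=readout.sense();f=vision.grab_frame('wrist');g=vision.grab_frame('scene');pickle.dump((f,g,s),open('w7.pkl','wb'))
a=cv2.resize(f['image'][:230,90:430,::-1],(400,270),interpolation=cv2.INTER_CUBIC)
b=cv2.resize(g['image'][215:300,210:305,::-1],(400,358),interpolation=cv2.INTER_CUBIC)
cv2.imwrite('pics/w7.png',np.hstack([cv2.copyMakeBorder(a,0,88,0,0,0),b]))
E
```

```text
t 16.6 pos [0.5475 0.2536 0.1716] yaw -18.65 w 0.0358 F [ 0.98 -0.3  -2.27]
shares [-0.0024  0.0029 -0.1356] turn 0.0
```

View pics/w7.png

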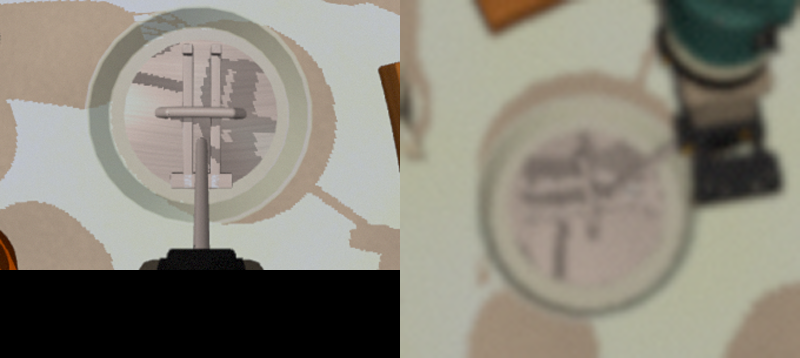

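The lid lies flat and centred in the dish, and the force is back to the lifter's weight alone. I'll withdraw the fork backwards, then raise it.

Emit:
{"api": "step_arm", "payload": {"series": [[[255,-0.015,0,0,0],[255,-0.035,0,0,0],[255,-0.06,0,0,0],[255,-0.085,0,0,0],[255,-0.11,0,0,0],[255,-0.135,0,0,0],[255,-0.155,0,0,0],[255,-0.165,0,0,0],[255,-0.165,0,-0.05,0],[255,-0.165,0,-0.12,0],[255,-0.165,0,-0.16,0],[255,-0.165,0,-0.16,0]]]}}

```text
time_s: 18.2
ee_pos: [0.4547, 0.2858, 0.2692]
orientation: [-0.001, 0.987, -0.162, 0.002]
contact_force: [0.3, 0.2, -2.8]
width: 0.0358
grasp_force: 60.0
```

```bash
python3 - <<'E'
from h import *
import pickle
# foot target = block centre (.5408,-.0200); foot at +83.6 mm fwd of TCP; lifter yaw -8 (block yaw ~ -1.5)
u=np.array([np.cos(np.radians(3)),-np.sin(np.radians(3))])
t=np.array([.5408,-.0200])-.0836*u;print(t)
tgt([t[0],t[1],.2676],-3)
E
```

```text
[ 0.45731457 -0.01562471]
t 18.2 pos [0.4547 0.2858 0.2692] yaw -18.69 w 0.0358 F [ 0.27  0.25 -2.83]
shares [0.1651 0.4744 0.0019] turn -0.3486
```

Emit:
{"api": "step_arm", "payload": {"series": [[[255,0.02,0.05,0,-0.04],[255,0.045,0.12,0,-0.1],[255,0.07,0.2,0,-0.16],[255,0.1,0.28,0,-0.22],[255,0.125,0.36,0,-0.28],[255,0.145,0.42,0,-0.32],[255,0.16,0.46,0,-0.345],[255,0.165,0.474,0,-0.349],[255,0.165,0.474,0.05,-0.349],[255,0.165,0.474,0.1,-0.349],[255,0.165,0.474,0.13,-0.349],[255,0.165,0.474,0.13,-0.349]]]}}

```text
time_s: 19.7
ee_pos: [0.4551, -0.0149, 0.1879]
orientation: [-0.001, 1.0, -0.025, -0.002]
contact_force: [0.8, -0.3, -3.2]
width: 0.0356
grasp_force: 60.0
```

```bash
python3 - <<'E'
from h import *
import pickle
tgt([.4573,-.0156,.1715],-3)
s=readout.sense();f=vision.grab_frame('wrist');pickle.dump((f,s),open('w8.pkl','wb'))
cv2.imwrite('pics/w8.png',cv2.resize(f['image'][:240,60:460,::-1],(800,480),interpolation=cv2.INTER_CUBIC))
E
```

```text
t 19.7 pos [ 0.4551 -0.0149  0.1879] yaw -2.86 w 0.0356 F [ 0.82 -0.26 -3.18]
shares [0.0039 0.001  0.0273] turn 0.0031
```

View pics/w8.png

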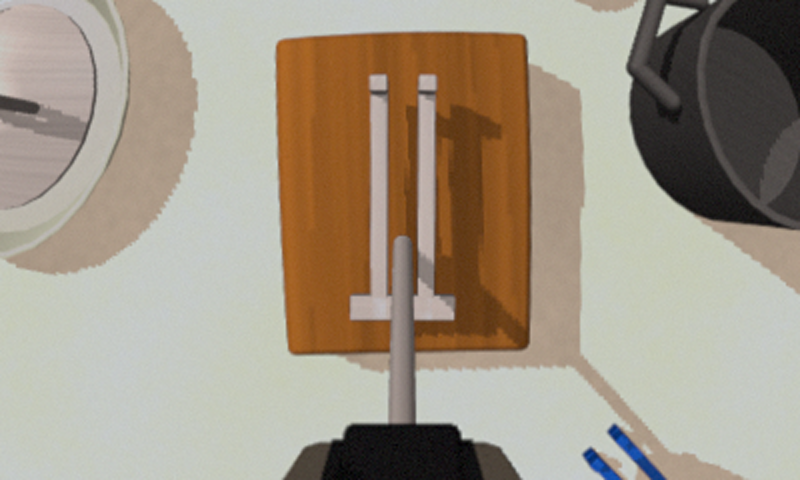

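The fork is centred over the block: prongs span x 370–437 and y 75–320, and the block spans 278–528 and 35–350. I'll lower the last 17 mm and watch the force.

Emit:
{"api": "step_arm", "payload": {"series": [[[255,0.003,0,0.01,0],[255,0.003,0,0.018,0],[255,0.003,0,0.023,0],[255,0.003,0,0.026,0],[255,0.003,0,0.028,0],[255,0.003,0,0.028,0]]]}}

```text
time_s: 20.5
ee_pos: [0.4583, -0.0161, 0.1728]
orientation: [0.0, 1.0, -0.026, -0.0]
contact_force: [0.6, 0.4, -2.8]
width: 0.0354
grasp_force: 60.0
```

Emit:
{"api": "step_arm", "payload": {"series": [[[255,0,0,0.002,0],[255,0,0,0.004,0],[255,0,0,0.004,0],[255,0,0,0.004,0]]]}}

```text
time_s: 21.0
ee_pos: [0.4584, -0.016, 0.1715]
orientation: [0.0, 1.0, -0.026, 0.0]
contact_force: [-5.0, -0.0, 8.8]
width: 0.0354
grasp_force: 60.0
```

In contact with the block. I'll open the fingers slowly and retreat upward.

Emit:
{"api": "step_arm", "payload": {"series": [[[255,0,0,-0.0015,0],[150,0,0,-0.0015,0],[140,0,0,-0.0015,0],[120,0,0,-0.0015,0],[80,0,0,-0.0015,0],[0,0,0,-0.0015,0],[0,0,0,-0.0015,0],[0,0,0,-0.0015,0],[0,0,0,-0.0015,0]]], "force": 10}}

```text
time_s: 22.12
ee_pos: [0.4583, -0.016, 0.1713]
orientation: [0.0, 1.0, -0.026, -0.0]
contact_force: [-0.2, 0.6, 0.5]
width: 0.0918
grasp_force: 0.0
```

Emit:
{"api": "step_arm", "payload": {"series": [[[0,0,0,-0.03,0],[0,0,0,-0.08,0],[0,0,0,-0.16,0],[0,0,0,-0.25,0],[0,0,0,-0.3,0],[0,0,0,-0.3,0],[0,0,0,-0.3,0]]]}}

```text
time_s: 23.0
ee_pos: [0.4576, -0.0161, 0.3501]
orientation: [0.0, 1.0, -0.026, -0.001]
contact_force: [-0.8, 0.1, 0.0]
width: 0.0921
grasp_force: 0.0
```

```bash
python3 - <<'E'
from h import *
tgt([.4573,-.0156,.1715],-3)
f=vision.grab_frame('wrist')
cv2.imwrite('pics/w9.png',cv2.resize(f['image'][:,:,::-1],(800,600),interpolation=cv2.INTER_CUBIC))
E
```

```text
t 23.0 pos [ 0.4576 -0.0161  0.3501] yaw -2.95 w 0.0921 F [-0.78  0.12  0.05]
shares [-1.000e-04 -8.000e-04  2.977e-01] turn 0.0012
```

View pics/w9.png

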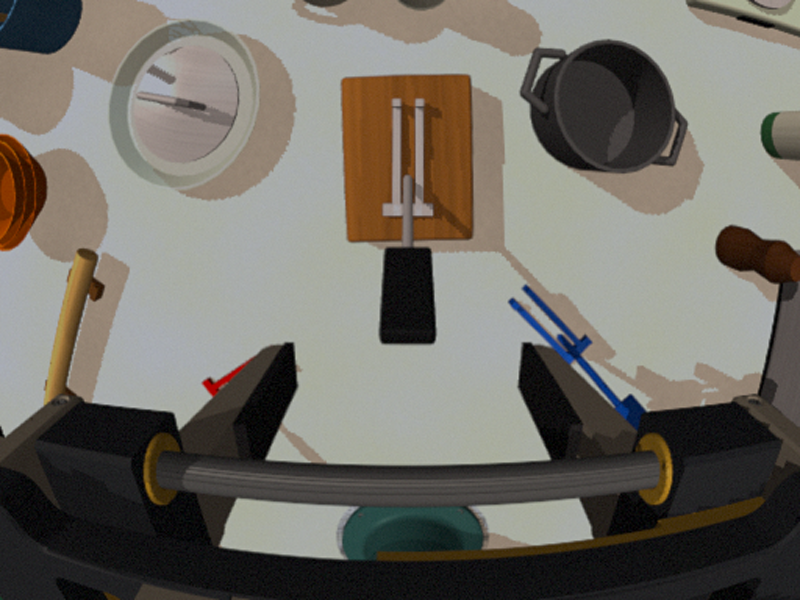

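The lifter stands upright and centred on its block (fork x 393–425, y 100–215). The lid lies flat in the dish at about (185,105), and the pot is empty and where it was.

```bash
python3 -c "
from rig import manip
print(manip.hand_in())"
```

```text
the job is handed in; nothing more can be done
None
```

The job is handed in, with no verdict shown: at the last look the lid lay flat and centred in the pie dish, the lifter stood upright on its block, and the gripper was clear, at about 23 s of the 72 s allowed.

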